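# Grade the sawn branch pieces by thickness

## Robot

A 6-joint arm with a two-finger parallel gripper is mounted at the origin on the work surface. World frame = base frame: x ahead of the robot, y to its left, z up, the work surface at z = 0. Lengths are in m, angles in rad, forces in N, time in s.
With the tool pointing down it reaches from about 0.25 to 0.775 m from the base axis. Payload 4 kg.
Tool frame: the origin (TCP) lies midway between the tips of the shut fingers; the grasp point (between the pads) lies 19 mm behind it; z points along the fingers, y is the direction in which the jaws open and shut (so a half turn about z gives the same grasp; the last joint's range is limited). The gripper opens to 94 mm and grips with 3 to 60 N. Pads are 16 mm wide; open, the fingers measure 119 mm over their backs; the gripper's body (75 mm by 177 mm) begins 78 mm behind the grasp point.
Start: joints at [1.24, 0.087, 1.371, -0, 1.684, -0.103], TCP at [0.124, 0.536, 0.206] pointing down, gripper open.
Joint ranges: [-3.1, 3.1], [-0.76, 2.03], [0.27, 2.55], [-1.08, 4.22], [0.17, 2.65], [-2.57, 2.57]. Speed limits (rad/s): [2.79, 2.79, 3.14, 3.14, 3.14, 3.14].

## Interface

Orientations are given as [roll, pitch, yaw] about the fixed x, y, z axes, in that order (R = Rz(yaw) Ry(pitch) Rx(roll)).
In Python, from bench import get_obs, snapshot, ticket gives the robot as it stands.
- The arm moves only by the shell command python3 -m creep 'ROWS' [OPENING]. ROWS is JSON, a list that holds one entry, the list of rows, each a list of 4 numbers: the shift along the tool's x, y, z in mm, then the turn about the tool's z in degrees. A call has 1 to 8 rows; each row shifts and turns the commanded pose from where the row before left it, along the tool's axes as they then stand; what a row does not reach is not made up. A row lasts 1/8 s, in which the tool goes at most 62.5 mm and 10.7 degrees, less where a joint would pass 70% of its speed; a pose out of reach is approached as far as the arm can. A call with a gripper value outside its range is refused whole. OPENING is the opening, from 0 (shut) to 1 (fully open), set as the call begins (- or left out, the last holds). The fingers move at their own pace and stop on an object; the grip force is fixed at half the most. Time passes only in rows, so rows that do not move let the fingers close. It gives the time, the measured TCP pose, the force and the opening at its end, in the units of the state.
- get_obs(): the state, without advancing time (a new reading comes with each control period).
- snapshot(name): name is "scene" or "top"; returns a dict with "color" (420x560x3 uint8, red, green, blue), "depth" (420x560 float32, m along the optical axis (not along the pixel's ray), 0 where there is no reading), "fx", "fy", "cx", "cy" (pixels), "distortion" ([k1, k2, p1, p2, k3] as OpenCV has them; the pictures are not rectified), "extrinsics" (4x4, takes a point from world to camera coordinates). Camera axes: x right, y down, z forward; pixel columns grow to the right and rows downward; lengths in m; the calibration is good to about 2 mm. A picture is of the moment at which its call begins.
- ticket.close_job(): hands the job in, once; it reports no verdict.
The state is a dict: "time": time; "joint_positions": joint angles; "qvel": joint speeds; "joint_torque": joint torques, N m; "tool_pos": TCP position; "ee_rot": TCP orientation; "wrist_force": force on the tool from outside, world axes, zero at the start; "wrist_torque": the same for the moment, N m; "width": finger opening in m.
Only numpy, scipy, OpenCV 4.12 (cv2) and the standard library are available. Lean on these libraries where they do the work, as an engineer would, in place of code of your own. Each camera call takes 0.05 s, during which the arm holds its last target. There are 200 camera calls.

## Task

Line up the four sawn branch pieces on the grading board in order of thickness, each standing upright on the middle of its own round mark: the thickest on the red mark, the thinnest on the green mark, and the other two on the grey marks between them so that the row gets steadily thinner from red to green. Go by thickness, not height; let go of everything, and leave the pruning saw and the lime basket where they are.

Things in the scene. Friction and masses are not known exactly. Their poses are not given: they have to be found in the camera images.
- log_thickest: the thickest of four loose pieces of branch, a round billet with grey-green bark and pale sawn ends with a dark heart, standing upright on the table: 58 mm across, 66 mm tall (height has nothing to do with the order), about 125 g (varies by a quarter). Origin at the centre of its underside, z up its length; its yaw does not matter
- log_second: the second thickest of four loose pieces of branch, a round billet with lighter grey-green bark and pale sawn ends with a dark heart, standing upright on the table: 48 mm across, 80 mm tall (height has nothing to do with the order), about 105 g (varies by a quarter). Origin at the centre of its underside, z up its length; its yaw does not matter
- log_third: the third thickest of four loose pieces of branch, a round billet with grey-green bark and pale sawn ends with a dark heart, standing upright on the table: 38 mm across, 72 mm tall (height has nothing to do with the order), about 60 g (varies by a quarter). Origin at the centre of its underside, z up its length; its yaw does not matter
- log_thinnest: the thinnest of four loose pieces of branch, a round billet with lighter grey-green bark and pale sawn ends with a dark heart, standing upright on the table: 28 mm across, 60 mm tall (height has nothing to do with the order), about 28 g (varies by a quarter). Origin at the centre of its underside, z up its length; its yaw does not matter
- mark_red: red round mark at one end of the row, for the thickest piece; it may be at either end; 72 mm across, 3 mm thick, fixed on the pale board (350 x 92 x 12 mm, fixed), top 15 mm above the table. The four marks are in one straight row, 80 mm apart, roughly along world y (within 12 degrees). Origin: centre of its underside, z up
- mark_green: green round mark at the end of the row opposite the red one, for the thinnest piece; 72 mm across, 3 mm thick, fixed on the pale board (350 x 92 x 12 mm, fixed), top 15 mm above the table. The four marks are in one straight row, 80 mm apart, roughly along world y (within 12 degrees). Origin: centre of its underside, z up
- mark_mid_left: grey round mark, the one of the two inner marks that lies to the robot's left (+y); it may be next to red or to green; 72 mm across, 3 mm thick, fixed on the pale board (350 x 92 x 12 mm, fixed), top 15 mm above the table. The four marks are in one straight row, 80 mm apart, roughly along world y (within 12 degrees). Origin: centre of its underside, z up
- mark_mid_right: grey round mark, the one of the two inner marks that lies to the robot's right (-y); 72 mm across, 3 mm thick, fixed on the pale board (350 x 92 x 12 mm, fixed), top 15 mm above the table. The four marks are in one straight row, 80 mm apart, roughly along world y (within 12 degrees). Origin: centre of its underside, z up
- saw: bystander: folding pruning saw with a red and black handle, loose on the table to the right, lying roughly along world x, blade to +x, about 320 x 45 mm, 22 mm high; origin on the table, below the middle of the saw. To be left alone
- basket: bystander: lime green plastic basket with wood chips, loose on the table to the left, 212 mm across the rim, 72 mm high; origin at the centre of its underside. To be left alone
Not all that is in view belongs to the job. Leave any orange or pink look-alike of the log_thinnest alone.

How it is judged:
By the outcome, as a careful person would: the job done as asked, in the order asked, and still so for the second after the job is handed in, with the robot touching nothing.
It also fails if it takes over 104 s, if anything falls off the work surface, if the arm or the gripper's body presses on something with over 40 N, if the wrist force passes 120 N, or if a joint passes its speed limit or range.

## Working session

There is one attempt and no reset: what is moved stays moved. The work goes in short steps, Python scripts to look and compute and a shell command to move; the robot and the scene stay as the last step left them, time stands still between calls to the robot, and variables do not carry over. Pictures are saved under pics/ and viewed, on a budget of 14 in all, crops included, one or two more only if the job needs it, and the job is handed in when it is done.

```bash
mkdir -p pics; ls; python3 - <<'E'
from bench import get_obs,snapshot
import cv2,numpy as np
o=get_obs();print(o)
for n in("scene","top"):
    s=snapshot(n);cv2.imwrite(f"pics/{n}1.png",s["color"][:,:,::-1]);np.savez(f"{n}1.npz",**s)
    print(n,s["fx"],s["fy"],s["cx"],s["cy"],s["distortion"],s["extrinsics"])
E
```

```text
pics
{'time': 0.0, 'joint_positions': array([ 1.23987661e+00,  8.79489994e-02,  1.37220602e+00, -1.19465388e-05,
        1.68359448e+00, -1.03078499e-01]), 'qvel': array([-0.00084508,  0.00071157,  0.00017284,  0.00087605, -0.00153849,
       -0.00108889]), 'joint_torque': array([ 7.77987952e-04, -3.40183282e+01, -3.02428830e+01,  7.19767506e-02,
        3.28085606e-02, -1.76854937e-04]), 'tool_pos': array([0.12405432, 0.53528012, 0.20433192]), 'ee_rot': array([-3.13944603e+00, -2.10120924e-04,  2.91374988e+00]), 'wrist_force': array([ 0.00265013, -0.32028627, -0.55550737]), 'wrist_torque': array([0.00210166, 0.0073152 , 0.02461851]), 'width': 0.09374277536836427}
scene 397.5191173899066 397.5191173899066 277.5119331105078 206.66924228190686 [0.00029747 0.         0.         0.         0.        ] [[-0.73291445  0.6802105   0.01225093  0.39897049]
 [ 0.43174198  0.47896006 -0.76432724 -0.21898615]
 [-0.52577112 -0.55489724 -0.64471217  1.34621012]
 [ 0.          0.          0.          1.        ]]
top 512.9931563022662 512.9931563022662 273.37335882180423 208.15347037413605 [-0.07873395  0.          0.          0.          0.        ] [[-0.01265369 -0.99988686 -0.00813301 -0.00794826]
 [-0.98455158  0.01387935 -0.17454385  0.54632379]
 [ 0.17463698  0.00579874 -0.98461581  1.57465887]
 [ 0.          0.          0.          1.        ]]
```

View pics/scene1.png

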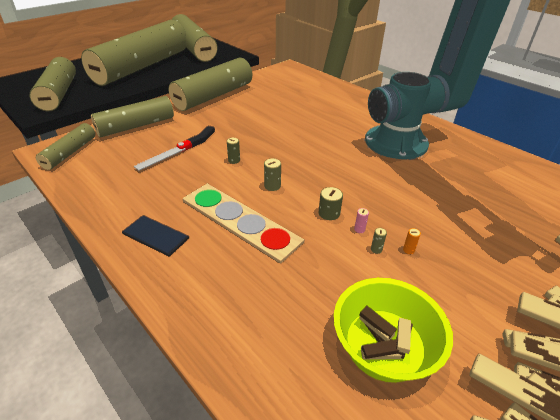

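View pics/top1.png

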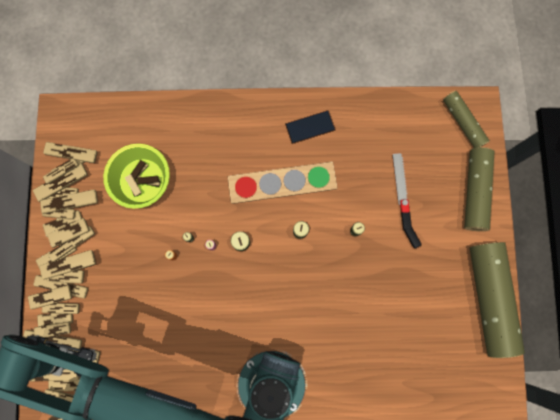

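The scene view shows the four bark logs, with pink and orange decoys beside the thinnest. In the top view the logs are at about (240,241) thickest, (301,230) second, (358,229) third and (188,237) thinnest. The marks run from red (246,187) to green (319,177), with greys at (270,184) and (294,181).

```bash
cat > h.py <<'E'
import numpy as np,cv2
def ray(s,uv,z):
    K=np.array([[s["fx"],0,s["cx"]],[0,s["fy"],s["cy"]],[0,0,1]],float)
    p=cv2.undistortPoints(np.array(uv,float).reshape(-1,1,2),K,np.array(s["distortion"]))[:,0]
    E=s["extrinsics"];R,t=E[:3,:3],E[:3,3]
    o=-R.T@t;d=np.c_[p,np.ones(len(p))]@R
    return o+d*((z-o[2])/d[:,2])[:,None]
def blob(s,c,r,z,f):
    """centre & radius of colour blob near pixel c, on plane z; f: hsv->mask"""
    k=4;x0,y0=c[0]-r,c[1]-r
    im=s["color"][y0:c[1]+r+1,x0:c[0]+r+1]
    im=cv2.resize(im,None,fx=k,fy=k,interpolation=cv2.INTER_CUBIC)
    m=f(cv2.cvtColor(im,cv2.COLOR_RGB2HSV).astype(int)).astype(np.uint8)
    n,l,st,ce=cv2.connectedComponentsWithStats(m)
    h,w=m.shape
    best=1+np.argmax(st[1:,4]) 
    cs,_=cv2.findContours((l==best).astype(np.uint8),0,cv2.CHAIN_APPROX_NONE)
    hull=cv2.convexHull(max(cs,key=cv2.contourArea))[:,0].astype(float)
    P=ray(s,(hull+.5)/k-.5+[x0,y0],z)[:,:2].astype(np.float32)
    (cx,cy),(a,b),_=cv2.fitEllipse(P)
    return np.round([cx,cy,a,b],4)
red=lambda h:((h[...,0]<8)|(h[...,0]>172))&(h[...,1]>170)
green=lambda h:(h[...,0]>50)&(h[...,0]<80)&(h[...,1]>130)
grey=lambda h:(h[...,1]<60)&(h[...,2]>110)
pale=lambda h:(h[...,0]>12)&(h[...,0]<32)&(h[...,1]<140)&(h[...,2]>165)
E
python3 - <<'E'
from h import *
t=dict(np.load("top1.npz"));s=dict(np.load("scene1.npz"))
for n,c,cs,z,f,r in [("red",(246,187),(275,239),.015,red,17),("gr1",(270,184),(251,224),.015,grey,17),("gr2",(294,181),(229,211),.015,grey,17),("green",(319,177),(208,198),.015,green,17),
 ("L1",(240,241),(331,195),.066,pale,14),("L2",(301,230),(272,164),.08,pale,13),("L3",(358,229),(233,143),.072,pale,12),("L4",(188,237),(379,233),.06,pale,9)]:
    try:print(n,blob(t,c,r,z,f),blob(s,cs,r,z,f))
    except Exception as e:print(n,e)
im=cv2.hconcat([cv2.resize(t["color"][c[1]-16:c[1]+17,c[0]-16:c[0]+17],(260,260)) for c in((240,241),(301,230),(358,229))])
im2=cv2.hconcat([cv2.resize(t["color"][220:270,150:230],(416,260)),cv2.resize(s["color"][200:260,340:430],(364,260))])
cv2.imwrite("pics/c.png",cv2.vconcat([im,im2])[:,:,::-1])
E
```

```text
red [0.6243 0.0751 0.0669 0.0674] [0.6248 0.0772 0.0718 0.0735]
gr1 [ 0.6344 -0.0043  0.0705  0.0711] [ 0.6346 -0.0023  0.0717  0.0739]
gr2 [ 0.6444 -0.0837  0.0706  0.0709] [ 0.6445 -0.0815  0.0718  0.0741]
green [ 0.6546 -0.1628  0.0624  0.0633] [ 0.6545 -0.1607  0.0711  0.0722]
L1 [0.4458 0.0925 0.0568 0.0589] [0.4421 0.0915 0.0542 0.056 ]
L2 [ 0.4785 -0.0984  0.046   0.0496] [ 0.4745 -0.0981  0.045   0.0466]
L3 [ 0.4782 -0.2798  0.0372  0.042 ] [ 0.4752 -0.2773  0.0348  0.0358]
L4 [0.4614 0.2584 0.0273 0.0295] [0.4587 0.2579 0.0255 0.0259]
```

View pics/c.png

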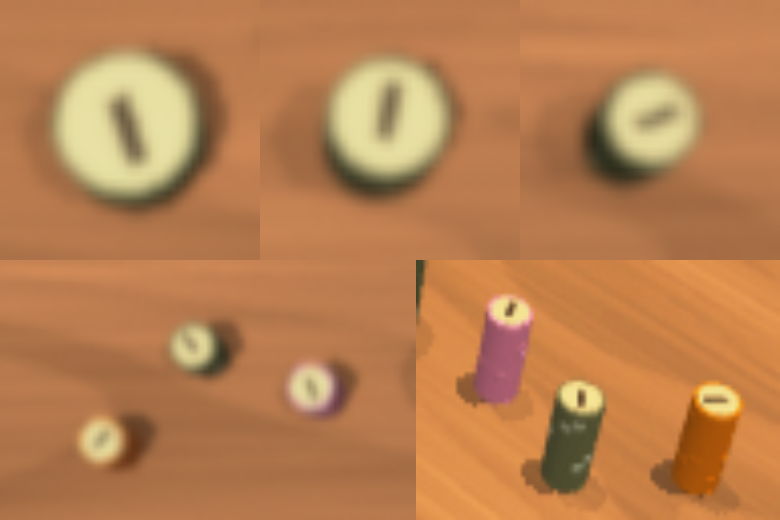

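```bash
cat > d.py <<'E'
import sys,numpy as np
from scipy.spatial.transform import Rotation as R
from bench import get_obs
x,y,z=map(float,sys.argv[1:4]);yaw=float(sys.argv[4]) if len(sys.argv)>4 else 97.2
o=get_obs();r=R.from_euler('xyz',o["ee_rot"])
print("shift mm",np.round(r.inv().apply(np.array([x,y,z])-o["tool_pos"])*1e3,1),"turn",round(np.degrees(o["ee_rot"][2])-yaw,1),"t",round(o["time"],2),"w",round(o["width"]*1e3,1),"F",np.round(o["wrist_force"],1))
E
python3 -m creep '[[[0,0,0,10],[0,0,0,10],[0,0,0,10],[0,0,0,10],[0,0,0,10],[0,0,0,10],[0,0,0,10],[0,0,0,0]]]' 1; python3 d.py .444 .092 .15
```

```text
time: 1.1
tool_pos: [0.1241, 0.5355, 0.2049]
ee_rot: [-3.141, 0.001, 1.694]
wrist_force: [0.3, 0.2, -0.8]
width: 0.094
shift mm [-479.5  262.9   55.2] turn -0.1 t 1.1 w 94.0 F [ 0.3  0.2 -0.8]
```

```bash
python3 -m creep '[[[-20,10,0,0],[-40,22,0,0],[-40,22,0,0],[-40,22,0,0],[-40,22,0,0],[-40,22,0,0],[-40,22,0,0],[-40,22,0,0]]]' >/dev/null;python3 -m creep '[[[-40,22,5,0],[-40,22,10,0],[-40,22,10,0],[-40,22,10,0],[-40,20,10,0],[-20,10,8,0],[0,0,0,0],[0,0,0,0]]]'; python3 d.py .444 .092 .021
```

```text
time: 3.1
tool_pos: [0.4664, 0.0539, 0.1528]
ee_rot: [3.141, -0.0, 1.693]
wrist_force: [-0.7, 0.4, -0.0]
width: 0.0938
shift mm [ 40.5 -17.7 131.9] turn -0.2 t 3.1 w 93.8 F [-0.7  0.4 -0. ]
```

```bash
python3 -m creep '[[[20,-9,10,0],[20.5,-9,15,0],[0,0,20,0],[0,0,25,0],[0,0,25,0],[0,0,20,0],[0,0,11,0],[0,0,0,0]]]'; python3 d.py .444 .092 .021; python3 - <<'E'
from bench import snapshot
import cv2
s=snapshot("scene");cv2.imwrite("pics/s2.png",cv2.resize(s["color"][120:280,200:440],(720,480))[:,:,::-1])
E
```

```text
time: 4.1
tool_pos: [0.4436, 0.0923, 0.0263]
ee_rot: [-3.141, -0.0, 1.693]
wrist_force: [0.5, 0.5, 0.1]
width: 0.0938
shift mm [-0.4  0.3  5.3] turn -0.2 t 4.1 w 93.8 F [0.5 0.5 0.1]
```

View pics/s2.png

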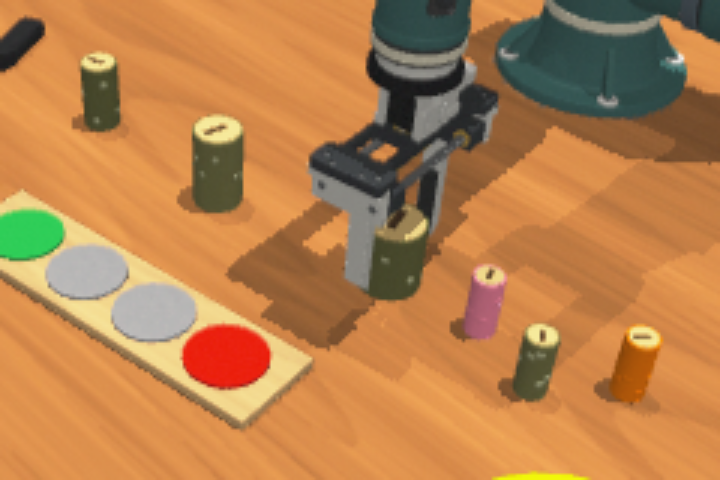

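The log (crop about (400,250)) sits between the jaws, so I'm closing.

```bash
python3 -m creep '[[[0,0,0,0],[0,0,0,0],[0,0,0,0],[0,0,0,0],[0,0,0,0],[0,0,0,0]]]' 0; python3 -m creep '[[[0,0,-8,0],[0,0,-15,0],[0,0,-20,0],[0,0,-20,0],[0,0,-10,0],[0,0,0,0]]]'; python3 d.py .6245 .076 .1
```

```text
time: 4.9
tool_pos: [0.4443, 0.0917, 0.0266]
ee_rot: [-3.142, -0.0, 1.692]
wrist_force: [-0.4, -0.4, 3.1]
width: 0.0573
time: 5.65
tool_pos: [0.445, 0.0918, 0.1006]
ee_rot: [3.139, 0.0, 1.692]
wrist_force: [-0.4, -0.4, -1.5]
width: 0.0576
shift mm [-37.4 176.3   1. ] turn -0.3 t 5.65 w 57.6 F [-0.4 -0.4 -1.5]
```

```bash
python3 -m creep '[[[-3,12,0,0],[-6,30,0,0],[-8,36,0,0],[-8,36,0,0],[-8,36,0,0],[-4.4,18,0,0],[0,8,0,0],[0,0,0,0]]]'; python3 d.py .6245 .076 .043; python3 - <<'E'
from bench import snapshot
import cv2
s=snapshot("scene");cv2.imwrite("pics/s3.png",cv2.resize(s["color"][120:280,180:420],(720,480))[:,:,::-1])
E
```

```text
time: 6.65
tool_pos: [0.6233, 0.076, 0.0983]
ee_rot: [-3.14, -0.0, 1.692]
wrist_force: [0.1, 0.0, -1.0]
width: 0.0577
shift mm [-0.2  1.3 55.3] turn -0.3 t 6.65 w 57.7 F [ 0.1  0.  -1. ]
```

View pics/s3.png

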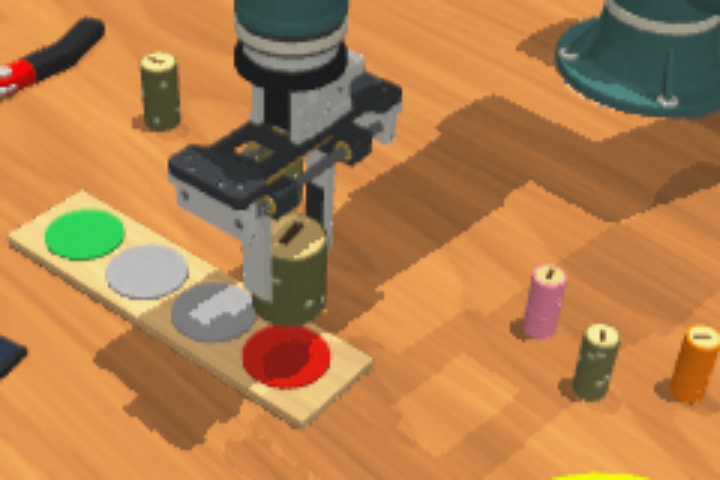

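The log hangs upright above the red mark (crop about (287,355)). Lowering it now.

```bash
python3 -m creep '[[[0,1,10,0],[0,0,15,0],[0,0,13,0],[0,0,8,0],[0,0,5,0],[0,0,2,0],[0,0,0,0],[0,0,0,0]]]'; python3 d.py .6245 .076 .0415
```

```text
time: 7.7
tool_pos: [0.6249, 0.0761, 0.0471]
ee_rot: [3.14, 0.0, 1.692]
wrist_force: [-0.7, -1.0, -0.3]
width: 0.0577
shift mm [-0.  -0.4  5.6] turn -0.3 t 7.7 w 57.7 F [-0.7 -1.  -0.3]
```

```bash
python3 -m creep '[[[0,0,1.5,0],[0,0,1.5,0],[0,0,1,0],[0,0,1,0],[0,0,0,0]]]'; python3 d.py .6245 .076 .0415
```

```text
time: 8.32
tool_pos: [0.6245, 0.0761, 0.0417]
ee_rot: [3.142, -0.0, 1.692]
wrist_force: [-0.1, 0.8, -0.5]
width: 0.0574
shift mm [-0.1 -0.   0.2] turn -0.2 t 8.32 w 57.4 F [-0.1  0.8 -0.5]
```

```bash
python3 -m creep '[[[0,0,0.7,0],[0,0,0.3,0],[0,0,0,0]]]'; python3 -m creep '[[[0,0,0,0],[0,0,0,0],[0,0,0,0],[0,0,0,0],[0,0,0,0],[0,0,-10,0],[0,0,-25,0],[0,0,-40,0]]]' 1;  python3 -m creep '[[[0,0,-40,0],[0,0,-20,0],[0,0,0,0]]]'; python3 - <<'E'
from bench import snapshot
import cv2
from h import *
t=snapshot("top");s=snapshot("scene")
cv2.imwrite("pics/t4.png",cv2.resize(t["color"][140:260,160:380],(770,420))[:,:,::-1])
print(blob(s,(275,217),18,.081,pale),blob(t,(246,182),16,.081,pale))
E
python3 d.py .4765 -.098 .13
```

```text
time: 8.7
tool_pos: [0.6245, 0.0761, 0.0417]
ee_rot: [3.141, -0.0, 1.692]
wrist_force: [-2.2, -0.7, 5.8]
width: 0.0574
time: 9.7
tool_pos: [0.6235, 0.076, 0.1152]
ee_rot: [-3.139, -0.0, 1.692]
wrist_force: [0.8, 0.4, 0.1]
width: 0.0942
time: 10.07
tool_pos: [0.6259, 0.0761, 0.179]
ee_rot: [3.135, 0.0, 1.692]
wrist_force: [-0.0, -1.1, 0.1]
width: 0.0939
[0.6231 0.0769 0.0528 0.0545] [0.5754 0.0964 0.0122 0.0491]
shift mm [-154.9 -167.7   45.1] turn -0.3 t 10.18 w 94.4 F [-0.4 -1.2  0.6]
```

View pics/t4.png

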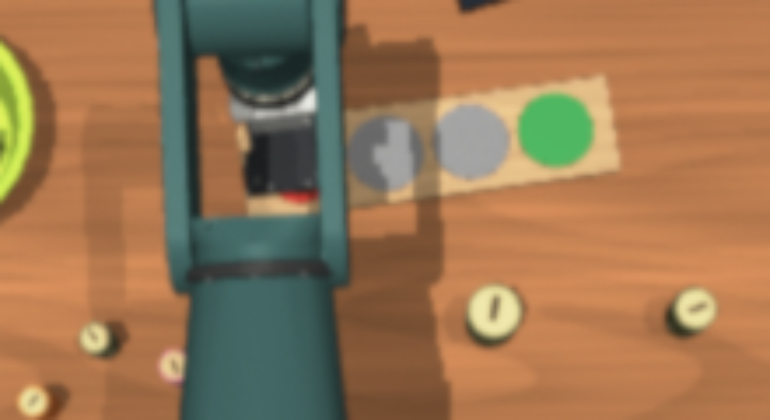

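L1 is placed: the scene camera gives (0.623, 0.077) against the red mark's (0.625, 0.077). The top view shows the remaining logs undisturbed. Next is log two.

```bash
python3 -m creep '[[[-10,-10,0,0],[-25,-27,0,0],[-30,-33,0,0],[-30,-33,5,0],[-30,-33,10,0],[-20,-21,10,0],[-10,-10,10,0],[0,0,0,0]]]'>/dev/null;  python3 -m creep '[[[0,0,8,0],[0,0,0,0],[0,0,0,0]]]'; python3 d.py .4765 -.098 .030
```

```text
time: 11.55
tool_pos: [0.4779, -0.0975, 0.1325]
ee_rot: [3.141, -0.0, 1.693]
wrist_force: [-0.4, 0.4, 0.3]
width: 0.094
shift mm [ -0.4  -1.5 102.5] turn -0.2 t 11.55 w 94.0 F [-0.4  0.4  0.3]
```

```bash
python3 -m creep '[[[0,-1.5,10,0],[0,0,20,0],[0,0,25,0],[0,0,20,0],[0,0,17,0],[0,0,10,0],[0,0,0,0],[0,0,0,0]]]'; python3 -m creep '[[[0,0,0,0],[0,0,0,0],[0,0,0,0],[0,0,0,0],[0,0,0,0],[0,0,0,0]]]' 0; python3 -m creep '[[[0,0,-8,0],[0,0,-15,0],[0,0,-20,0],[0,0,-20,0],[0,0,-10,0],[0,0,0,0]]]'; python3 d.py .6345 -.0033 .1
```

```text
time: 12.55
tool_pos: [0.4767, -0.0984, 0.0312]
ee_rot: [3.14, 0.001, 1.692]
wrist_force: [-0.8, -0.1, 0.3]
width: 0.094
time: 13.3
tool_pos: [0.4761, -0.0982, 0.0305]
ee_rot: [3.141, -0.0, 1.692]
wrist_force: [0.7, 0.3, 0.2]
width: 0.0473
time: 14.05
tool_pos: [0.4767, -0.0984, 0.1047]
ee_rot: [3.139, 0.001, 1.692]
wrist_force: [0.4, -0.4, -0.9]
width: 0.0479
shift mm [ 75.3 168.1   5.1] turn -0.3 t 14.05 w 47.9 F [ 0.4 -0.4 -0.9]
```

```bash
python3 -m creep '[[[6,12,0,0],[12,30,0,0],[15,36,0,0],[15,36,0,0],[15,31,0,0],[8,16,0,0],[4.3,7,0,0],[0,0,0,0]]]'; python3 -m creep '[[[0,0,0,0],[0,0,0,0]]]'>/dev/null; python3 d.py .6345 -.0033 .046
```

```text
time: 15.05
tool_pos: [0.6334, -0.0026, 0.1024]
ee_rot: [-3.14, -0.0, 1.693]
wrist_force: [-0.2, -0.4, -0.9]
width: 0.0481
shift mm [ 0.1  1.3 57.7] turn -0.3 t 15.3 w 47.3 F [-0.4  0.2 -0.7]
```

```bash
python3 -m creep '[[[0,1,10,0],[0,0,15,0],[0,0,13,0],[0,0,8,0],[0,0,5,0],[0,0,3,0],[0,0,2,0],[0,0,0,0]]]'; python3 -m creep '[[[0,0,0.5,0],[0,0,0,0],[0,0,0,0]]]'; python3 d.py .6345 -.0033 .0455
```

```text
time: 16.3
tool_pos: [0.6348, -0.003, 0.0477]
ee_rot: [3.141, 0.0, 1.692]
wrist_force: [0.5, 0.6, -0.4]
width: 0.0476
time: 16.68
tool_pos: [0.6347, -0.003, 0.0471]
ee_rot: [3.141, -0.0, 1.692]
wrist_force: [0.8, 0.2, -0.6]
width: 0.0474
shift mm [-0.3 -0.2  1.6] turn -0.3 t 16.68 w 47.4 F [ 0.8  0.2 -0.6]
```

```bash
python3 -m creep '[[[0,0,1,0],[0,0,0.7,0],[0,0,0.3,0],[0,0,0,0]]]'; python3 -m creep '[[[0,0,0,0],[0,0,0,0],[0,0,0,0],[0,0,0,0],[0,0,0,0],[0,0,-10,0],[0,0,-25,0],[0,0,-40,0]]]' 1;  python3 -m creep '[[[0,0,-40,0],[0,0,-15,0],[0,0,0,0]]]'; python3 - <<'E'
from bench import snapshot
import cv2
from h import *
s=snapshot("scene")
cv2.imwrite("pics/s5.png",cv2.resize(s["color"][120:280,180:420],(720,480))[:,:,::-1])
E
python3 d.py .477 -.2785 .13
```

```text
time: 17.18
tool_pos: [0.6347, -0.003, 0.0455]
ee_rot: [3.141, 0.0, 1.692]
wrist_force: [-1.3, -1.0, 3.2]
width: 0.0476
time: 18.18
tool_pos: [0.6337, -0.0029, 0.1197]
ee_rot: [-3.139, -0.001, 1.692]
wrist_force: [0.1, -0.1, 0.6]
width: 0.0941
time: 18.55
tool_pos: [0.6353, -0.003, 0.1763]
ee_rot: [3.139, 0.0, 1.692]
wrist_force: [-0.0, 0.6, -0.5]
width: 0.0943
shift mm [-254.5 -189.5   44.4] turn -0.3 t 18.6 w 93.9 F [ 0.1  0.1 -0.1]
```

View pics/s5.png

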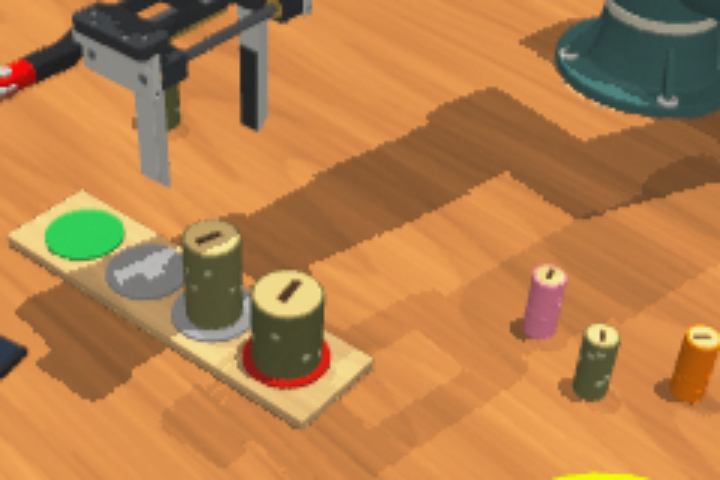

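Both logs stand centred, on red (crop 288,340) and grey (210,280). Next is the third log.

```bash
python3 -m creep '[[[-15,-12,0,0],[-35,-26,0,0],[-50,-37,0,0],[-50,-37,5,0],[-50,-37,10,0],[-35,-26,10,0],[-19,-14,10,0],[0,0,8,0]]]'>/dev/null;  python3 -m creep '[[[0,0,0,0],[0,0,0,0],[0,0,0,0]]]'; python3 d.py .477 -.2785 .028
```

```text
time: 19.98
tool_pos: [0.4787, -0.2769, 0.1325]
ee_rot: [3.141, 0.0, 1.694]
wrist_force: [0.4, 0.4, 0.9]
width: 0.0939
shift mm [ -1.3  -2.  104.5] turn -0.2 t 19.98 w 93.9 F [0.4 0.4 0.9]
```

```bash
python3 -m creep '[[[-1.3,-2,10,0],[0,0,20,0],[0,0,25,0],[0,0,20,0],[0,0,17,0],[0,0,12,0],[0,0,0,0],[0,0,0,0]]]'; python3 -m creep '[[[0,0,0,0],[0,0,0,0],[0,0,0,0],[0,0,0,0],[0,0,0,0],[0,0,0,0],[0,0,0,0]]]' 0; python3 -m creep '[[[0,0,-8,0],[0,0,-15,0],[0,0,-20,0],[0,0,-20,0],[0,0,-10,0],[0,0,0,0]]]'; python3 d.py .6445 -.0826 .1
```

```text
time: 20.98
tool_pos: [0.4767, -0.2795, 0.0288]
ee_rot: [3.14, 0.001, 1.692]
wrist_force: [-0.5, -0.5, 0.2]
width: 0.094
time: 21.85
tool_pos: [0.4763, -0.2791, 0.028]
ee_rot: [3.141, -0.0, 1.692]
wrist_force: [0.4, 0.3, -0.7]
width: 0.0377
time: 22.6
tool_pos: [0.4768, -0.2795, 0.1025]
ee_rot: [3.14, 0.002, 1.692]
wrist_force: [0.1, 0.5, -0.6]
width: 0.0372
shift mm [175.2 190.3   2.5] turn -0.3 t 22.6 w 37.2 F [ 0.1  0.5 -0.6]
```

```bash
python3 -m creep '[[[11,12,0,0],[28,30,0,0],[36,39,0,0],[36,39,0,0],[32,35,0,0],[20,22,0,0],[9,10,0,0],[3,3,0,0]]]'; python3 -m creep '[[[0,0,0,0],[0,0,0,0],[0,0,0,0]]]'>/dev/null; python3 d.py .6445 -.0826 .045
```

```text
time: 23.6
tool_pos: [0.6434, -0.0816, 0.1]
ee_rot: [-3.14, -0.0, 1.693]
wrist_force: [-0.2, 0.2, -0.8]
width: 0.0373
shift mm [ 0.5  1.3 56.3] turn -0.3 t 23.98 w 37.8 F [ 0.7 -0.4 -1. ]
```

```bash
python3 -m creep '[[[0,1,10,0],[0,0,15,0],[0,0,13,0],[0,0,8,0],[0,0,5,0],[0,0,3,0],[0,0,2,0],[0,0,0,0]]]'; python3 -m creep '[[[0,0,1,0],[0,0,0.7,0],[0,0,0.3,0],[0,0,0,0]]]'; python3 d.py .6445 -.0826 .043
```

```text
time: 24.98
tool_pos: [0.6447, -0.0823, 0.0453]
ee_rot: [3.141, 0.0, 1.692]
wrist_force: [-0.0, 0.8, -1.1]
width: 0.0377
time: 25.48
tool_pos: [0.6446, -0.0823, 0.0431]
ee_rot: [3.141, -0.0, 1.692]
wrist_force: [-0.2, 0.6, -1.0]
width: 0.0378
shift mm [-0.3 -0.2  0.1] turn -0.2 t 25.48 w 37.8 F [-0.2  0.6 -1. ]
```

```bash
python3 -m creep '[[[0,0,0.7,0],[0,0,0,0],[0,0,0,0]]]'; python3 -m creep '[[[0,0,0,0],[0,0,0,0],[0,0,0,0],[0,0,0,0],[0,0,0,0],[0,0,-10,0],[0,0,-25,0],[0,0,-40,0]]]' 1;  python3 -m creep '[[[0,0,-40,0],[0,0,-15,0],[0,0,0,0]]]'; python3 d.py .460 .258 .17
```

```text
time: 25.85
tool_pos: [0.6447, -0.0823, 0.043]
ee_rot: [3.141, 0.0, 1.692]
wrist_force: [-1.6, 0.9, 3.3]
width: 0.0376
time: 26.85
tool_pos: [0.6436, -0.0821, 0.117]
ee_rot: [-3.139, -0.001, 1.692]
wrist_force: [0.0, 0.4, 0.5]
width: 0.094
time: 27.22
tool_pos: [0.6452, -0.0824, 0.1737]
ee_rot: [3.139, 0.001, 1.692]
wrist_force: [0.0, 0.2, -0.7]
width: 0.0939
shift mm [ 360.3 -142.7    3. ] turn -0.3 t 27.23 w 93.9 F [ 0.   0.2 -0.7]
```

```bash
python3 -m creep '[[[20,-8,0,0],[40,-16,0,0],[50,-20,0,0],[50,-20,0,0],[50,-20,0,0],[50,-20,0,0],[50,-20,5,0],[30,-12,10,0]]]'>/dev/null;  python3 -m creep '[[[20,-7,10,0],[0,0,10,0],[0,0,0,0],[0,0,0,0],[0,0,0,0]]]'; python3 d.py .460 .258 .022; python3 - <<'E'
from bench import snapshot
from h import *
s=snapshot("scene");t=snapshot("top")
for c,cs,r,z in [((246,181),(276,216),17,.081),((0,0),(250,199),14,.095),((0,0),(228,187),12,.087)]:
    try: print(blob(s,cs,r,z,pale))
    except Exception as e: print(e)
cv2.imwrite("pics/t6.png",cv2.vconcat([cv2.resize(t["color"][140:260,160:380],(660,300)),cv2.resize(s["color"][160:270,180:400],(660,300))])[:,:,::-1])
E
```

```text
time: 28.85
tool_pos: [0.4598, 0.2572, 0.1378]
ee_rot: [3.141, -0.0, 1.691]
wrist_force: [-0.1, -0.5, 0.8]
width: 0.0939
shift mm [  0.7   0.2 115.8] turn -0.3 t 28.85 w 93.9 F [-0.1 -0.5  0.8]
[0.6251 0.0735 0.0544 0.0636]
[ 0.6335 -0.003   0.0458  0.0463]
[ 0.6431 -0.0805  0.0351  0.0357]
```

View pics/t6.png

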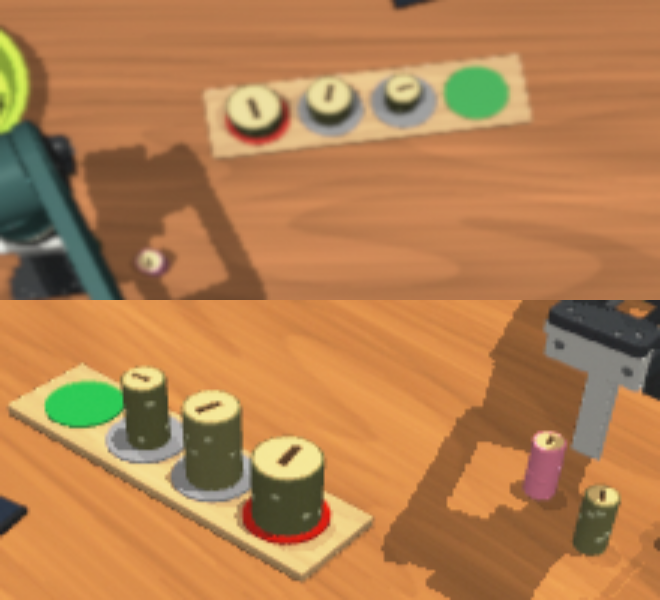

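Three logs are standing centred on red and the two greys. Only the green mark is empty, at (476,93) in the upper panel. Next is the thin one.

```bash
python3 -m creep '[[[0.7,0,10,0],[0,0,20,0],[0,0,25,0],[0,0,25,0],[0,0,20,0],[0,0,12,0],[0,0,3,0],[0,0,0,0]]]'; python3 -m creep '[[[0,0,0,0],[0,0,0,0],[0,0,0,0],[0,0,0,0],[0,0,0,0],[0,0,0,0],[0,0,0,0]]]' 0; python3 -m creep '[[[0,0,-10,0],[0,0,-20,0],[0,0,-30,0],[0,0,-30,0],[0,0,-30,0],[0,0,-20,0],[0,0,0,0],[0,0,0,0]]]'; python3 d.py .6545 -.1618 .16;python3 - <<'E'
from bench import snapshot
from h import *
s=snapshot("scene")
cv2.imwrite("pics/s7.png",cv2.resize(s["color"][160:270,300:460],(640,440))[:,:,::-1])
E
```

```text
time: 29.95
tool_pos: [0.4594, 0.2586, 0.0228]
ee_rot: [3.141, -0.0, 1.692]
wrist_force: [-0.5, 0.0, 0.3]
width: 0.0938
time: 30.82
tool_pos: [0.4591, 0.2585, 0.0224]
ee_rot: [3.141, -0.0, 1.692]
wrist_force: [-0.3, -0.1, 0.5]
width: 0.0276
time: 31.82
tool_pos: [0.4586, 0.2583, 0.1616]
ee_rot: [-3.14, 0.0, 1.692]
wrist_force: [-0.3, -0.2, -1.0]
width: 0.0273
shift mm [-440.7  143.7    1.6] turn -0.3 t 31.82 w 27.3 F [-0.3 -0.2 -1. ]
```

View pics/s7.png

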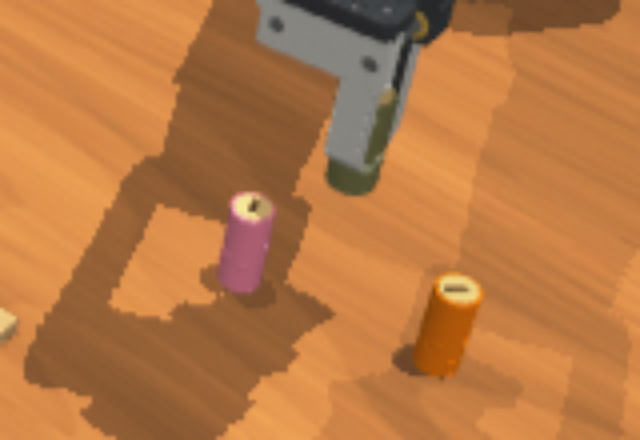

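The thin green-bark log is held (crop about (353,175)) and both decoys still stand.

```bash
python3 -m creep '[[[-18,6,0,0],[-36,12,0,0],[-48,16,0,0],[-48,16,0,0],[-48,16,0,0],[-48,16,0,0],[-48,16,0,0],[-48,16,0,0]]]'>/dev/null;  python3 -m creep '[[[-48,16,0,0],[-32,10,0,0],[-18.7,3.7,0,0],[0,0,0,0],[0,0,0,0],[0,0,0,0]]]'; python3 d.py .6545 -.1618 .0374
```

```text
time: 33.62
tool_pos: [0.6548, -0.1602, 0.1628]
ee_rot: [3.141, -0.0, 1.694]
wrist_force: [-0.3, -0.1, -0.8]
width: 0.0275
shift mm [ -1.6  -0.5 125.4] turn -0.2 t 33.62 w 27.5 F [-0.3 -0.1 -0.8]
```

```bash
python3 -m creep '[[[-0.8,0,10,0],[0,0,20,0],[0,0,25,0],[0,0,25,0],[0,0,20,0],[0,0,12,0],[0,0,6,0],[0,0,3,0]]]'; python3 -m creep '[[[0,0,0,0],[0,0,0,0],[0,0,0,0]]]'; python3 d.py .6545 -.1618 .0374
```

```text
time: 34.62
tool_pos: [0.6555, -0.1625, 0.0417]
ee_rot: [3.141, 0.0, 1.692]
wrist_force: [-0.6, -0.9, -0.4]
width: 0.0274
time: 35.0
tool_pos: [0.6554, -0.1625, 0.042]
ee_rot: [3.141, 0.0, 1.692]
wrist_force: [0.5, -0.3, 0.7]
width: 0.0277
shift mm [ 0.8 -0.8  4.6] turn -0.3 t 35.0 w 27.7 F [ 0.5 -0.3  0.7]
```

```bash
python3 -m creep '[[[0.8,-0.8,1.5,0],[0,0,1.5,0],[0,0,1,0],[0,0,0.8,0],[0,0,0.4,0],[0,0,0,0]]]'; python3 -m creep '[[[0,0,0,0],[0,0,0,0],[0,0,0,0],[0,0,0,0],[0,0,0,0],[0,0,-10,0],[0,0,-25,0],[0,0,-40,0]]]' 1;  python3 -m creep '[[[0,0,-40,0],[0,-10,-20,0],[0,-25,0,0],[0,-40,0,0],[0,-50,0,0],[0,-50,0,0],[0,-30,0,0],[0,0,0,0]]]';python3 -m creep '[[[-40,0,0,0],[-50,0,0,0],[-50,0,0,0],[-50,0,0,0],[-20,0,0,0],[0,0,0,0]]]'; python3 - <<'E'
from bench import snapshot
from h import *
s=snapshot("scene");t=snapshot("top")
np.savez("s9.npz",**s);np.savez("t9.npz",**t)
cv2.imwrite("pics/f.png",cv2.vconcat([cv2.resize(t["color"][80:260,60:460],(700,300)),cv2.resize(s["color"][130:270,120:440],(700,300))])[:,:,::-1])
E
```

```text
time: 35.75
tool_pos: [0.6541, -0.1616, 0.0374]
ee_rot: [3.141, 0.0, 1.692]
wrist_force: [-2.8, 0.7, 6.2]
width: 0.0276
time: 36.75
tool_pos: [0.6532, -0.1614, 0.1107]
ee_rot: [-3.139, -0.001, 1.692]
wrist_force: [0.5, -0.2, -0.2]
width: 0.0938
time: 37.75
tool_pos: [0.4487, -0.1865, 0.1711]
ee_rot: [-3.142, -0.0, 1.69]
wrist_force: [0.8, -0.7, 1.0]
width: 0.094
time: 38.5
tool_pos: [0.4765, -0.396, 0.1696]
ee_rot: [-3.141, -0.002, 1.691]
wrist_force: [0.0, -0.7, 0.1]
width: 0.094
```

View pics/f.png

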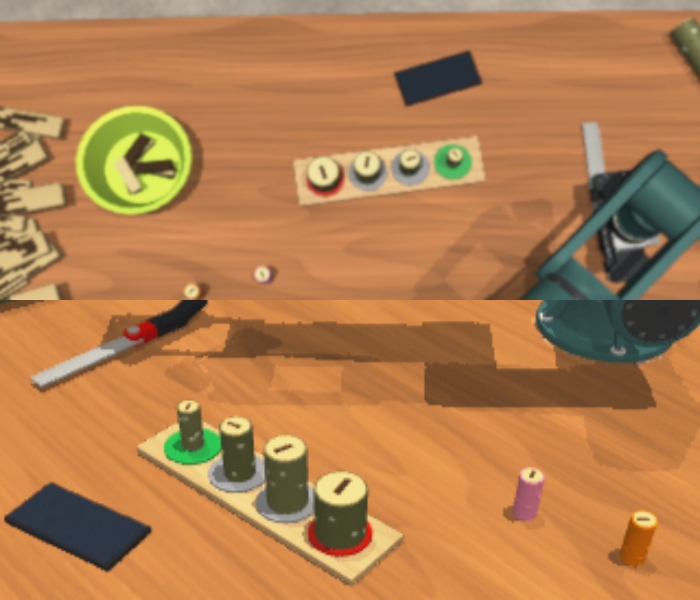

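All four stand in order on their marks (upper panel (324,171), (367,159), (409,155), (455,155)), and the decoys, saw and basket are untouched. One last numeric check.

```bash
python3 - <<'E'
from h import *
s=dict(np.load("s9.npz"));t=dict(np.load("t9.npz"))
for n,c,cs,r,z in [("L1",(245,183),(276,217),15,.081),("L2",(270,176),(250,199),12,.095),("L3",(294,173),(228,187),10,.087),("L4",(320,173),(206,180),8,.075)]:
    print(n,blob(t,c,r,z,pale),blob(s,cs,r,z,pale))
E
python3 - <<'E'
from bench import ticket,get_obs
print(get_obs()["time"])
E
```

```text
L1 [ 0.6187 -0.0058  0.0913  0.4772] [0.6248 0.0738 0.0546 0.0618]
L2 [ 0.6337 -0.05    0.0677  0.3098] [ 0.6334 -0.003   0.0456  0.0463]
L3 [ 0.6534 -0.0906  0.0497  0.1084] [ 0.643  -0.0805  0.0351  0.0357]
L4 [ 0.6692 -0.1747  0.0255  0.0796] [ 0.6527 -0.1627  0.0254  0.0258]
38.6
```

```bash
python3 -c "
from bench import ticket
print(ticket.close_job())"
```

```text
the job is handed in; nothing more can be done
None
```

I placed all four logs upright on their marks in order of thickness: thickest on red, second and third on the grey marks, thinnest on green. I then opened the gripper, moved the arm clear and handed the job in at 38.6 s of the 104 s allowed.

- **Position check:** in the scene camera the second, third and thinnest logs came out within about 2 mm of their mark centres.
- **Thickest log:** its last scene reading was 3 mm off, because its outline ran into the pale board. A clean reading just after release agreed with the red mark to about 2 mm.
- **Failed check:** the same check in the top camera did not work, because the log tops blended with the board there. I judged that view by eye only, and it showed all four logs standing on their marks.
- **Surroundings:** the last picture shows the pink and orange look-alikes standing, and the saw and basket looked undisturbed, though I did not measure them. The highest wrist-force reading was about 7 N, well under the limit.

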